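Open the potter's stamp case

TASK

Open the stamp case: press its red release tab down with the fingertips so that the sprung blue lid pops up, then push the lid all the way back until it rests against its stop, and leave it standing open. Only touch and push; pick nothing up, and leave the stamps, pots and tools in and around the case where they are.

Things in the scene. Friction and masses are not known exactly. Their poses are not given: they have to be found in the camera images.
- case: Wooden stamp case screwed to the bench: an open tray 130 (x) by 190 (y) by 60 mm high, with a blue hinged lid on top. Origin: centre of its underside, on the bench. x points from the tab side to the hinge side, y along the hinge, z up. It never moves during the job. The tab is in the middle of the -x side, the hinge on the +x side; that side faces away from the robot within about 0.45 rad. Two wooden stamps stand inside.
- tab (a joint): Red release tab, a sprung rocker on the -x side of the case, in rad: 0 at rest, 0.24 pressed right down. The lid is freed at about 0.14 (nearly 5 mm down at the pressing point). About 2 N starts it and about 4 N holds it right down; it springs back when let go.
- tab_pad (a point): Pressing point: on the top face of the red tab's paddle, 41 mm above the bench at rest and 112 mm from the case's centre towards -x of the case (47 mm in front of the case's front wall). The paddle is 36 mm wide (along y), its flat part reaches 14 mm farther out and 25 mm back towards the case, and it is free underneath. It goes down about 8 mm. Behind the paddle the red hook stands up to 69 mm above the bench, 30 to 40 mm from the pressing point towards the case.
- lid (a joint): Lid hinge in rad: 0 shut (held by the tab's hook), 0.5 where its springs lift it when freed, 1.9 fully open against its stop (leaning 19 degrees back past upright). Between 0.5 and 1.9 a stiff hinge (0.07 N m, about 0.6 N at the edge, plus damping 0.06 N m s/rad and the lid's 0.1 kg) keeps it where it is left.
- lid_edge (a point): Middle of the lower front edge of the blue lid (the edge away from the hinge). The lid is a plain panel 132 mm from hinge line to front edge, 190 mm wide (along the case's y) and 10 mm thick above this point; a brass striker 24 mm wide sticks out 10 mm in the middle of the edge. The axes turn with the lid: x towards the hinge, y along the edge, z out of the lid's upper face.
- lid_hinge (a point): Middle of the hinge line, on the lid's underside, 60 mm above the bench; the line runs along the case's y axis, 65 mm from the case's centre towards +x. As the lid opens its front edge swings up and over towards +x.
- stamp_a: Wooden stamp, 24 x 24 x 42 mm with terracotta ends, standing inside the case. Origin: centre of its underside. Leave it alone.
- stamp_b: Wooden stamp, 24 x 24 x 42 mm with white ends, standing inside the case. Origin: centre of its underside. Leave it alone.
- stamp_c: Wooden stamp, 24 x 24 x 42 mm with terracotta ends, standing on the bench at one of the front corners of the case, about 120 mm to the side of the tab. Origin: centre of its underside. Leave it alone.
- dish: White dish, 68 mm wide and 22 mm high, on the bench at the other front corner of the case. Origin: centre of its underside. Leave it alone.
- cup: Terracotta cup, 72 mm wide and 75 mm high, on the bench beside the case. Origin: centre of its underside. Leave it alone.
- jar: Blue lidded jar, 64 mm wide and 85 mm high, on the bench on the other side of the case. Origin: centre of its underside. Leave it alone.
- brush: Glazing brush 190 mm long with a pale wooden handle, lying on the bench to the robot's right. Origin: underside, mid-length. Leave it alone.
- bowl: Terracotta bowl, 140 mm wide and 65 mm high, on a 95 mm high banding wheel to the robot's left. Origin: centre of its underside. Leave it alone.

How it is judged (in metres and radians):
On the way, in this order (a step that is already met when the one before it is completed fails the run):
1. the release tab is pressed down while the lid is still shut (value of joint tab above 0.1 rad and value of joint lid below 0.3 rad).
2. the freed lid is pushed fully open (value of joint lid above 1.7 rad), for 0.1 s.
At the end, for the whole second after the job is handed in: The lid stands open at more than 1.7 rad (its stop is at 1.9) and at rest, the tab has sprung back (below 0.05 rad), and every stamp, pot and tool is within 20 mm of where it stood (value of joint lid above 1.7 rad and velocity of joint lid between -0.05 and 0.05 rad/s and value of joint tab below 0.05 rad and distance of each of stamp_a, stamp_b, stamp_c, cup, jar, dish, brush, bowl from where it was at the start of the episode below 0.02 m); the robot touches nothing.
It fails at once if a stamp, pot or tool is picked up, carried or shifted by more than 20 mm (distance of any of stamp_a, stamp_b, stamp_c, cup, jar, dish, brush, bowl from where it was at the start of the episode above 0.02 m).
It also fails if it takes over 40 s, if anything falls off the work surface, if the arm or the gripper's body presses on something with over 40 N, if the wrist force passes 120 N, or if a joint passes its speed limit or range.

ROBOT

A 6-joint arm with a two-finger parallel gripper is mounted at the origin on the work surface. World frame = base frame: x ahead of the robot, y to its left, z up, the work surface at z = 0. Lengths are in mm, angles in rad, forces in N, time in s.
With the tool pointing down it reaches from about 350 to 975 mm from the base axis. Payload 4.9 kg.
Tool frame: the origin (TCP) lies between the finger pads; the fingertips stand 19 mm ahead of it and the grasp point (between the pads) is the TCP; x points along the fingers, y is the direction in which the jaws open and shut, and the axes are right-handed (so a half turn about x gives the same grasp; the last joint's range is limited). The gripper opens to 85 mm and grips with 20 to 120 N. Pads are 22 mm wide; open, the fingers measure 114 mm over their backs; the gripper's body (76 mm by 85 mm) begins 54 mm behind the grasp point. The pads swing forward as they close: fully open they stand 13 mm farther back than shut.
Start: joints at [-1.42, 0.053, 1.613, -0, 1.476, -0.119], TCP at [166.582, -602.372, 219.704] pointing down, gripper open.
Joint ranges: [-3.01, 3.01], [-1.01, 2.22], [0.06, 2.58], [-1.02, 4.17], [0.09, 2.62], [-3.14, 3.14]. Speed limits (rad/s): [2.57, 2.57, 3.14, 3.14, 3.14, 3.14].

INTERFACE

Orientations are given as [roll, pitch, yaw] about the fixed x, y, z axes, in that order (R = Rz(yaw) Ry(pitch) Rx(roll)).
In Python, from cell import arm, eyes gives the robot as it stands.
- The arm moves only by the tool send_rows, never from a script. Its argument "commands" is a list that holds one entry, the list of rows, each a list of 6 numbers: the shift along the tool's x, y, z in units of 80 mm (1.0 is 80 mm), then the turn, a rotation vector about the tool's x, y, z in units of 2 pi rad (1.0 is 2 pi rad). In form: [[[tx, ty, tz, wx, wy, wz], ...]]. A call has 1 to 10 rows; each row shifts and turns the commanded pose from where the row before left it, along the tool's axes as they then stand; what a row does not reach is not made up. A row lasts 1/8 s, in which the tool goes at most 62.5 mm and 10.7 degrees, less where a joint would pass 70% of its speed; a pose out of reach is approached as far as the arm can. A call with a number of a shift or a turn outside -1 to 1 is refused whole. A call with a gripper value outside its range is refused whole. "gripper" is the closure, from 0 (fully open) to 1 (shut), set as the call begins (left out, the last holds). The fingers move at their own pace and stop on an object; "force" is the grip in N (left out, the last holds). Time passes only in rows, so rows that do not move let the fingers close. It gives the time, the measured TCP pose, the force and the opening at its end, in the units of the state.
- arm.sense(): the state, without advancing time (a new reading comes with each control period).
- eyes.read_camera(name): name is "scene" or "top"; returns the picture (480x640x3 uint8, red, green, blue); there is no depth.
- eyes.camera_params(name): a dict with "fx", "fy", "cx", "cy" (pixels), "rvec" (rotation vector, rad) and "tvec" (3), from world to camera coordinates, as OpenCV has them. Camera axes: x right, y down, z forward; pixel columns grow to the right and rows downward; lengths in mm; the calibration is good to about 2 mm. A picture is of the moment at which its call begins. camera_params takes no time and is no camera call.
- arm.finish_job(): hands the job in, once; it reports no verdict.
Trained networks look in the newest picture that a camera, given by its name, has taken for a name from the list of things; names that differ only in an ending like _2 or _b are one class to them, and where a whole thing is asked for, a point or a joint stands for the part that bears it (a point fixed in the world has none). Each returns a list of dicts, best first, with "p" (0 to 1); they miss things now and then, are a little off and sometimes report something else, mostly with a low value. They report only what shows in the picture. A call takes as long as a camera call.
- eyes.spot_in(label, camera): "box" ([left, top, right, bottom] in pixels, round what is visible of it).
The state is a dict: "t": time; "qpos": joint angles; "qvel": joint speeds; "joint_efforts": joint torques, N m; "tool_pos": TCP position; "tcp_rot": TCP orientation; "wrist_force": force on the tool from outside, world axes, zero at the start; "torque": the same for the moment, N m; "width": finger opening in mm.
Only numpy, scipy, OpenCV 4.12 (cv2) and the standard library are available. Lean on these libraries where they do the work, as an engineer would, in place of code of your own. Each camera call takes 0.05 s, during which the arm holds its last target. There are 200 camera calls.

## Working session

There is one attempt and no reset: what is moved stays moved. The work goes in short steps, Python scripts to look and compute and a tool call to move; the robot and the scene stay as the last step left them, time stands still between calls to the robot, and variables do not carry over. Pictures are saved under pics/ and viewed, about 8 in all and at most 12, crops included, and the job is handed in when it is done.

Besides the shell and the picture viewer there is one more tool, called after "Call:" as name([rows], argument=value, ...), one row to a line, values as JSON. send_rows: Moves the arm, as the interface text tells. Shifts and turns lie within -1 to 1; 1 stands for 80 mm of shift or 2 pi rad of turn. Its arguments: {"type":"object","properties":{"commands":{"type":"array"},"gripper":{"type":"number"},"force":{"type":"number"}},"required":["commands"]}

```bash
mkdir -p pics
python3 - <<'E'
from cell import arm, eyes
import cv2,numpy as np
s=arm.sense(); print(s)
for c in ("scene","top"):
    im=eyes.read_camera(c); cv2.imwrite(f"pics/{c}0.png",im[:,:,::-1])
    p=eyes.camera_params(c); print(c,p)
    for l in ("case","tab","tab_pad","lid","lid_edge","stamp_c","dish","cup","jar"):
        print(l,[(np.round(d["box"]).tolist(),round(d["p"],2)) for d in eyes.spot_in(l,c)[:2]])
E
```

```text
{'t': 0.0, 'qpos': array([-1.42000577e+00,  5.33629165e-02,  1.61428685e+00,  3.04932959e-05,
        1.47603922e+00, -1.18996493e-01]), 'qvel': array([ 0.0012715 , -0.00063051, -0.00050116, -0.00117373,  0.00018678,
        0.00083649]), 'joint_efforts': array([-6.23722626e-04, -3.93680048e+01, -3.70178533e+01, -1.48786735e-04,
        7.01684869e-03,  8.21252058e-06]), 'tool_pos': array([ 166.49102156, -601.738048  ,  218.463585  ]), 'tcp_rot': array([-1.70426971,  1.56869978,  1.70710708]), 'wrist_force': array([0.58874554, 0.83784107, 0.19752698]), 'torque': array([ 0.01123888, -0.04088451, -0.00790385]), 'width': 85.43230072735707}
scene {'fx': 601.7376073947106, 'fy': 601.7376073947106, 'cx': 315.68303321604316, 'cy': 243.6671263699544, 'rvec': array([ 1.87365605,  1.68720635, -0.65127884]), 'tvec': array([-121.44418567, -337.09306756, 1851.54649922])}
case [([249.0, 230.0, 344.0, 312.0], 0.7), ([253.0, 238.0, 343.0, 292.0], 0.65)]
tab [([276.0, 233.0, 295.0, 243.0], 0.5)]
tab_pad [([475.0, 200.0, 539.0, 252.0], 0.63)]
lid [([254.0, 235.0, 340.0, 293.0], 0.84)]
lid_edge [([250.
[... 210 characters left out ...]
213.0, 258.0, 243.0, 301.0], 0.92)]
top {'fx': 469.8736057482966, 'fy': 469.8736057482966, 'cx': 314.35860304629426, 'cy': 245.03929135834235, 'rvec': array([ 2.14810447, -2.10523585,  0.20153966]), 'tvec': array([  53.88472854,  569.37152953, 1305.61071007])}
case [([300.0, 216.0, 366.0, 287.0], 0.94)]
tab [([332.0, 266.0, 342.0, 285.0], 0.54)]
tab_pad [([330.0, 265.0, 343.0, 284.0], 0.69)]
lid [([300.0, 214.0, 367.0, 267.0], 0.79)]
lid_edge [([297.0, 215.0, 369.0, 264.0], 0.91)]
stamp_c [([377.0, 267.0, 386.0, 281.0], 0.44)]
dish [([287.0, 280.0, 308.0, 302.0], 0.86)]
cup [([259.0, 224.0, 288.0, 254.0], 0.87)]
jar [([377.0, 226.0, 401.0, 252.0], 0.56), ([299.0, 214.0, 368.0, 264.0], 0.47)]
```

```bash
cat > h.py <<'E'
import cv2,numpy as np
from cell import arm, eyes
def cam(c):
    p=eyes.camera_params(c); R=cv2.Rodrigues(p["rvec"])[0]; t=np.array(p["tvec"])
    K=np.array([[p["fx"],0,p["cx"]],[0,p["fy"],p["cy"]],[0,0,1]]); return K,R,t
def back(c,uv,z):
    K,R,t=cam(c); o=-R.T@t; d=R.T@np.linalg.inv(K)@np.array([uv[0],uv[1],1.])
    return o+d*(z-o[2])/d[2]
def proj(c,P):
    K,R,t=cam(c); q=K@(R@np.array(P,float).T+t[:,None]); return (q[:2]/q[2]).T
E
python3 - <<'E'
from h import *
im=cv2.imread("pics/top0.png"); hsv=cv2.cvtColor(im,cv2.COLOR_BGR2HSV)
cr=im[190:320,240:420]; cv2.imwrite("pics/topc.png",cv2.resize(cr,None,fx=4,fy=4,interpolation=cv2.INTER_CUBIC))
sc=cv2.imread("pics/scene0.png"); 
cv2.imwrite("pics/scenec.png",cv2.resize(sc[180:330,190:400],None,fx=3.8,fy=3.8,interpolation=cv2.INTER_CUBIC))
m=cv2.inRange(hsv,(95,80,40),(130,255,255)); 
n,l,st,ce=cv2.connectedComponentsWithStats(m)
for i in range(1,n):
    if st[i,4]>60:
        c=cv2.findContours((l==i).astype('uint8'),0,2)[0][0]; r=cv2.minAreaRect(c); b=cv2.boxPoints(r)
        print("blue",st[i],ce[i]); W=[back("top",q,70) for q in b]; print(np.round(W),np.mean(W,0))
m=cv2.inRange(hsv,(0,150,80),(8,255,255))|cv2.inRange(hsv,(172,150,80),(180,255,255))
n,l,st,ce=cv2.connectedComponentsWithStats(m)
for i in range(1,n):
    if st[i,4]>20: print("red",st[i],ce[i],back("top",ce[i],41))
E
```

```text
blue [ 134  120   64   76 4358] [166.03533731 157.92909592]
[[706. 593.  70.]
 [942. 601.  70.]
 [935. 422.  70.]
 [698. 420.  70.]] [820.16028948 509.00811208  70.        ]
blue [ 466  131   54   51 1619] [491.60716492 156.94688079]
[[ 822. -353.   70.]
 [ 951. -478.   70.]
 [ 861. -559.   70.]
 [ 734. -434.   70.]] [ 841.94855286 -455.98738442   70.        ]
blue [ 299  215   70   51 2519] [333.25565701 239.73124256]
[[634. 114.  70.]
 [658. -77.  70.]
 [527. -90.  70.]
 [504.  98.  70.]] [580.96454806  11.12002226  70.        ]
red [414 123   8   9  25] [417.8  127.56] [ 942.77905487 -244.2294884    41.        ]
red [403 125   9   9  22] [407.45454545 128.81818182] [ 937.95503172 -212.44394525   41.        ]
red [325 127  15  22  66] [331.45454545 138.15151515] [902.42239082  19.74934993  41.        ]
red [340 126   7   9  21] [342.66666667 129.80952381] [930.26919796 -14.16786996  41.        ]
red [338 132  13  14  50] [346.06 138.06] [903.7114639  -24.73347155  41.        ]
red [395 133  12  12  29] [399.55172414 137.51724138] [ 909.11093353 -187.84722374   41.        ]
red [413
[... 839 characters left out ...]
53708  41.        ]
red [300 372  23  44 396] [307.42424242 390.45707071] [162.3367249   76.44782641  41.        ]
red [ 314  390   73   78 4479] [350.2078589  429.76534941] [ 61.82790965 -42.06490057  41.        ]
red [ 463  409  177   71 5619] [572.46111408 458.15945898] [ 2.56255585e-01 -6.41984354e+02  4.10000000e+01]
red [296 426  14  52 475] [302.68210526 451.77894737] [ 3.27582741 85.68005237 41.        ]
red [309 426   9  38 153] [313.33986928 443.90849673] [23.78163234 57.37523663 41.        ]
red [325 465  63  15 623] [358.52648475 474.12199037] [-50.16854872 -64.93944001  41.        ]
red [432 467  29  13 155] [448.43870968 475.88387097] [ -50.27653837 -305.5628996    41.        ]
```

View pics/topc.png

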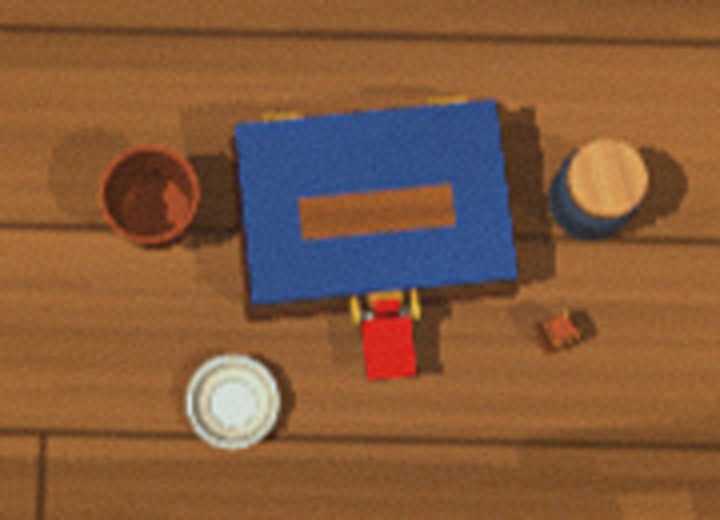

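View pics/scene0.png

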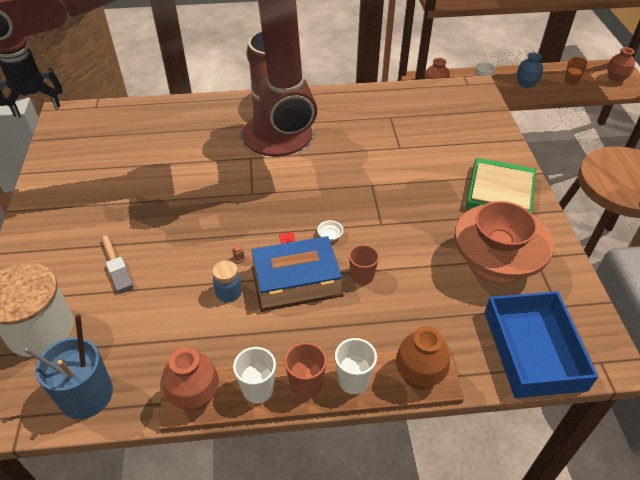

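```bash
cat >> h.py <<'E'
from scipy.spatial.transform import Rotation as Ro, Slerp
YAW=0.12; C0=np.array([582,11,0.]); RC=Ro.from_euler('z',YAW)
def case(p): return C0+RC.apply(p)          # case -> world
def tcase(P): return RC.inv().apply(np.array(P)-C0)
def ori(tilt,sgn):   # tool x forward-down, tilt deg from vertical, jaw y along case +-y
    a=np.radians(tilt); x=np.array([np.sin(a),0,-np.cos(a)]); y=np.array([0,sgn,0.])
    return RC*Ro.from_matrix(np.c_[x,y,np.cross(x,y)])
def plan(R0,p0,R1,p1,n):
    S=Slerp([0,1],Ro.concatenate([R0,R1])); out=[]
    for k in range(n):
        Ra,Rb=S(k/n),S((k+1)/n); d=Ra.inv().apply((p1-p0)/n)/80; w=(Ra.inv()*Rb).as_rotvec()/2/np.pi
        out.append(np.round(np.r_[d,w],3).tolist())
    return out
def now():
    s=arm.sense(); return Ro.from_euler('xyz',s["tcp_rot"]),np.array(s["tool_pos"]),s
def tip2tcp(R,tip): return case(tip)-19*R.apply([1,0,0])
E
python3 - <<'E'
from h import *
R,p,s=now(); print(R.as_matrix().round(2))
for g in(1,-1):
    R1=ori(35,g); print(g,np.degrees((R.inv()*R1).magnitude()),np.degrees((R.inv()*ori(0,g)).as_rotvec()))
g=max((1,-1),key=lambda g:-(R.inv()*ori(35,g)).magnitude())
t=tip2tcp(ori(35,g),[-108,0,120]); print(t)
for r in plan(R,p,ori(35,g),t,12): print(r)
E
```

```text
[[ 0.    0.27 -0.96]
 [ 0.   -0.96 -0.27]
 [-1.   -0.   -0.  ]]
1 171.8152925249125 [-1.71416829e+02 -2.55926077e-03 -3.03756092e-03]
-1 36.003094882755946 [ 8.58317065e+00 -2.02680011e-03  1.70765630e-03]
[463.95708618  -3.23353631 135.56388884]
[0.088, -0.519, -0.465, 0.002, 0.008, 0.001]
[0.109, -0.525, -0.454, 0.002, 0.008, 0.001]
[0.13, -0.531, -0.441, 0.002, 0.008, 0.001]
[0.15, -0.537, -0.428, 0.002, 0.008, 0.001]
[0.169, -0.542, -0.413, 0.002, 0.008, 0.001]
[0.188, -0.548, -0.397, 0.002, 0.008, 0.001]
[0.205, -0.553, -0.381, 0.002, 0.008, 0.001]
[0.222, -0.559, -0.363, 0.002, 0.008, 0.001]
[0.238, -0.564, -0.345, 0.002, 0.008, 0.001]
[0.253, -0.569, -0.325, 0.002, 0.008, 0.001]
[0.267, -0.574, -0.305, 0.002, 0.008, 0.001]
[0.279, -0.578, -0.284, 0.002, 0.008, 0.001]
```

Call:
send_rows([
  [[0,-0.515,-0.466,0,0,0],[0,-0.515,-0.466,0,0,0],[0,-0.515,-0.466,0,0,0],[0,-0.515,-0.466,0,0,0],[0,-0.515,-0.466,0,0,0],[0,-0.515,-0.466,0,0,0],[0,-0.515,-0.466,0,0,0],[0,-0.515,-0.466,0,0,0],[0,-0.515,-0.466,0,0,0],[0,-0.515,-0.466,0,0,0]],
], gripper=1, force=40)

```text
t: 2.25
tool_pos: [416.7, -104.2, 220.1]
tcp_rot: [2.399, 1.569, -0.473]
wrist_force: [0.4, -0.2, 0.5]
width: -0.0
```

Run:
```python
from h import *
R,p,s=now(); print(p,s["qpos"],s["width"])
t=tip2tcp(ori(35,-1),[-108,0,120])
for r in plan(R,p,ori(35,-1),t,6): print(r)
```

```text
[ 416.69097011 -104.24013201  220.13264832] [-4.18693171e-01 -4.47813391e-01  2.04395047e+00 -7.98646681e-05
  1.54398463e+00  8.82441006e-01] -0.015416402921414423
[0.176, -0.177, -0.151, 0.004, 0.016, 0.001]
[0.189, -0.182, -0.128, 0.004, 0.016, 0.001]
[0.199, -0.186, -0.104, 0.004, 0.016, 0.001]
[0.207, -0.189, -0.079, 0.004, 0.016, 0.001]
[0.212, -0.193, -0.053, 0.004, 0.016, 0.001]
[0.215, -0.195, -0.026, 0.004, 0.016, 0.001]
```

Call:
send_rows([
  [[0.176,-0.177,-0.151,0.004,0.016,0.001],[0.189,-0.182,-0.128,0.004,0.016,0.001],[0.199,-0.186,-0.104,0.004,0.016,0.001],[0.207,-0.189,-0.079,0.004,0.016,0.001],[0.212,-0.193,-0.053,0.004,0.016,0.001],[0.215,-0.195,-0.026,0.004,0.016,0.001],[0,0,0,0,0,0],[0,0,0,0,0,0]],
])

```text
t: 3.25
tool_pos: [463.9, -5.2, 137.0]
tcp_rot: [-3.129, 0.966, 0.128]
wrist_force: [0.7, -0.9, 0.0]
width: -0.2
```

Run:
```python
from h import *
R,p,s=now(); print(p,s["qpos"],s["width"],(R.inv()*ori(35,-1)).as_rotvec(), tcase(p+19*R.apply([1,0,0])))
t=tip2tcp(ori(35,-1),[-108,0,52]); print(R.inv().apply(t-p)/80)
a=eyes.read_camera("scene")[:,:,::-1]; b=eyes.read_camera("top")[:,:,::-1]
a=cv2.resize(a[170:320,210:360],(400,400),interpolation=2); b=cv2.resize(b[200:320,270:390],(400,400),interpolation=2)
cv2.imwrite("pics/v1.png",np.hstack([a,b]))
```

```text
[463.86145264  -5.17641939 137.00077984] [-0.336596   -0.79612727  2.47303061  0.32156355  0.93667573  0.99795887] -0.23613558171603546 [-0.00655636  0.00632857  0.0044455 ] [-108.42612724   -1.83260533  121.36854798]
[ 0.71654831 -0.01756229  0.49009985]
```

View pics/v1.png

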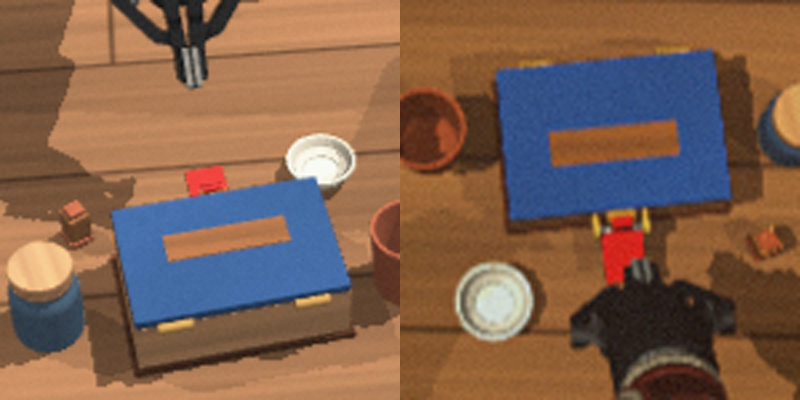

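Run:
```python
from h import *
R,p,s=now(); tip=p+19*R.apply([1,0,0])
for c,o,sz in(("scene",(210,170),150),("top",(270,200),120)):
    print(c,(proj(c,[tip,case([-112,0,41]),case([-126,18,41]),case([-126,-18,41])])-o)*400/sz)
R1=ori(25,-1)
t=tip2tcp(R1,[-109,0,60])
for r in plan(R,p,R1,t,4): print(r)
```

```text
scene [[196.53164149 121.28795725]
 [201.6667729  178.73019785]
 [217.5508869  164.99744159]
 [180.11627152 171.24127969]]
top [[231.60375136 248.78145088]
 [224.0666335  265.05361794]
 [205.06775858 283.24830894]
 [246.59845839 279.09151147]]
[0.159, -0.006, 0.103, -0.0, -0.007, 0.0]
[0.163, -0.006, 0.096, -0.0, -0.007, 0.0]
[0.167, -0.006, 0.089, -0.0, -0.007, 0.0]
[0.17, -0.007, 0.082, -0.0, -0.007, 0.0]
```

Call:
send_rows([
  [[0.159,-0.006,0.103,0,-0.007,0],[0.163,-0.006,0.096,0,-0.007,0],[0.167,-0.006,0.089,0,-0.007,0],[0.17,-0.007,0.082,0,-0.007,0],[0,0,0,0,0,0],[0,0,0,0,0,0]],
])

```text
t: 4.1
tool_pos: [465.2, -2.4, 75.9]
tcp_rot: [-3.122, 1.142, 0.135]
wrist_force: [1.0, 0.3, 0.2]
width: -0.2
```

```bash
cat >> h.py <<'E'
def shot(name,boxes={"scene":(240,170,80),"top":(300,240,80)}):
    R,p,s=now(); out=[]
    for c,(x,y,w) in boxes.items():
        im=eyes.read_camera(c)[:,:,::-1]; k=400/w
        im=cv2.resize(im[y:y+w,x:x+w],(400,400),interpolation=cv2.INTER_CUBIC)
        for P,col in((p+19*R.apply([1,0,0]),(0,255,0)),(p,(0,255,255)),(case([-112,0,41]),(255,255,0))):
            q=(proj(c,[P])[0]-(x,y)+.5)*k; cv2.circle(im,tuple(int(v) for v in q),3,col,-1)
        out.append(im)
    cv2.imwrite(f"pics/{name}.png",np.hstack(out))
E
python3 - <<'E'
from h import *
R,p,s=now(); print(p,s["qpos"].round(3),s["wrist_force"],(R.inv()*ori(25,-1)).as_rotvec(), tcase(p+19*R.apply([1,0,0])))
shot("v2")
E
```

```text
[465.187246    -2.352022    75.94038507] [-0.27  -0.546  2.399  0.211  0.902  1.087] [1.0232272  0.27181147 0.18516563] [-0.00649237  0.00721022  0.00613654] [-109.66553713    0.84494629   58.66357389]
```

View pics/v2.png

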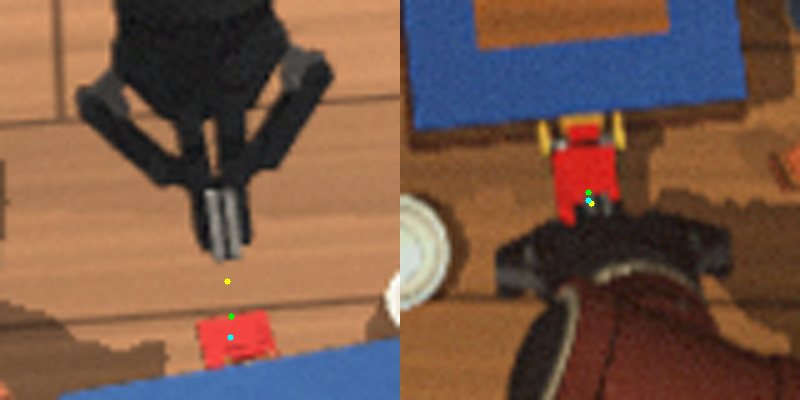

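Run:
```python
from h import *
p=np.array([166.5,-601.7,218.5]);R=Ro.from_euler('xyz',[-1.70427,1.5687,1.70711])
y=R.apply([0,1,0]);x=R.apply([1,0,0])
for a in (0,6,19): print(a,proj("scene",[p+a*x,p+a*x+43*y,p+a*x-43*y]).round().tolist())
print(proj("scene",[p-40*x]))
R,p,s=now(); x=R.apply([1,0,0]); y=R.apply([0,1,0])
print(proj("scene",[p+a*x for a in(19,0,-19,-40,-54)])); print(proj("top",[p+a*x for a in(19,0,-19,-40,-54)]))
im=cv2.imread("pics/scene0.png"); cv2.imwrite("pics/g0.png",cv2.resize(im[30:130,0:100],(600,600),interpolation=2))
```

```text
0 [[40.0, 121.0], [23.0, 125.0], [58.0, 117.0]]
6 [[41.0, 123.0], [24.0, 127.0], [59.0, 119.0]]
19 [[43.0, 127.0], [26.0, 131.0], [60.0, 123.0]]
[[ 34.99899552 108.06472168]]
[[285.87159065 232.75878436]
 [284.94236615 225.70324173]
 [284.00348684 218.57439069]
 [282.95436312 210.60846087]
 [282.24818929 205.24652778]]
[[337.15110734 278.09599683]
 [337.83262877 280.18716181]
 [338.53349163 282.33767359]
 [339.33163935 284.78669203]
 [339.87801981 286.46319351]]
```

View pics/g0.png

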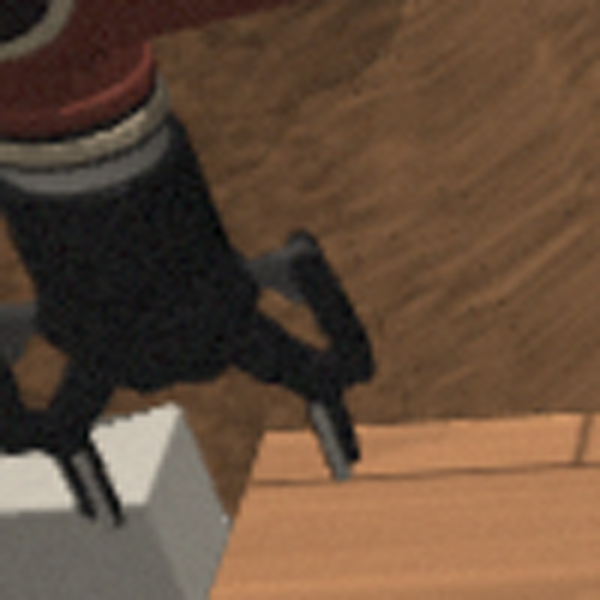

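Run:
```python
from h import *
for n,P in (("H1",[-122,0.8,85]),("H2",[-110,.8,94]),("H3",[-110,0.8,85])): print(n,proj("scene",[case(P)]),proj("top",[case(P)]))
K,Rr,t=cam("scene");K2,R2,t2=cam("top")
for tv in((339.5,279.5),(339.5,281),(339.5,278)):
    X=cv2.triangulatePoints(K@np.c_[Rr,t],K2@np.c_[R2,t2],np.array([[285.],[222.]]),np.array([[tv[0]],[tv[1]]]));print(tv,tcase((X[:3]/X[3])[:,0]))
shot("v3",{"top":(320,260,40)})
```

```text
H1 [[284.46294595 221.94393722]] [[338.18382225 281.35046512]]
H2 [[285.23479272 222.81996382]] [[337.89178203 276.69714064]]
H3 [[285.38325829 225.37568637]] [[337.71216341 277.07558743]]
(339.5, 279.5) [-117.19685928   -0.31257849   89.92135431]
(339.5, 281) [-1.20904978e+02  9.89238379e-02  8.61004498e+01]
(339.5, 278) [-113.50569269   -0.72220304   93.72493757]
```

View pics/v3.png

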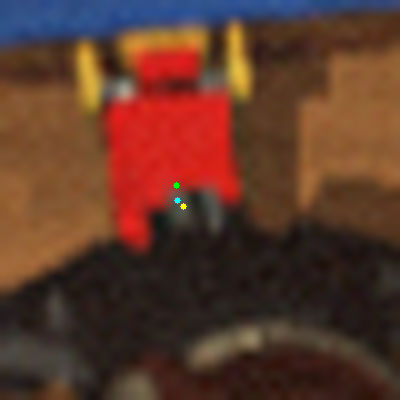

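Call:
send_rows([
  [[0.142,0,-0.008,0,0,0],[0.142,0,-0.008,0,0,0],[0.142,0,-0.008,0,0,0],[0,0,0,0,0,0],[0,0,0,0,0,0],[0,0,0,0,0,0]],
])

```text
t: 5.0
tool_pos: [480.6, 0.0, 45.5]
tcp_rot: [-3.122, 1.142, 0.135]
wrist_force: [0.8, -0.6, -0.9]
width: -0.1
```

Run:
```python
from h import *
R,p,s=now(); print(s["qpos"].round(3),s["wrist_force"], tcase(p-8*R.apply([1,0,0])))
shot("v4",{"scene":(255,200,60),"top":(310,250,50)})
```

```text
[-0.252 -0.429  2.381  0.22   0.801  1.081] [ 0.75771613 -0.62675991 -0.909396  ] [-105.34145225    1.18562787   52.77524696]
```

View pics/v4.png

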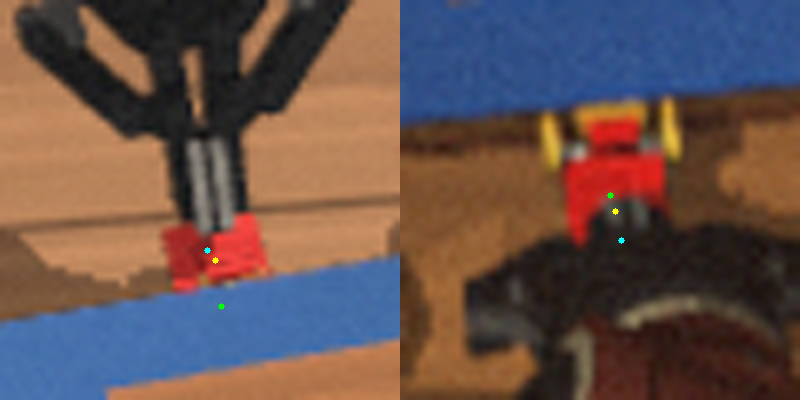

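Call:
send_rows([
  [[0.045,0,0.021,0,0,0],[0.045,0,0.021,0,0,0],[0,0,0,0,0,0],[0,0,0,0,0,0]],
])

```text
t: 5.6
tool_pos: [480.1, 0.2, 36.6]
tcp_rot: [-3.12, 1.143, 0.136]
wrist_force: [1.3, 0.4, -0.4]
width: 0.2
```

Call:
send_rows([
  [[0.023,0,0.01,0,0,0],[0.023,0,0.01,0,0,0],[0,0,0,0,0,0],[0,0,0,0,0,0]],
])

```text
t: 6.1
tool_pos: [480.3, 0.2, 32.8]
tcp_rot: [-3.121, 1.143, 0.136]
wrist_force: [-0.5, -0.2, 0.7]
width: 0.1
```

Call:
send_rows([
  [[0.023,0,0.01,0,0,0],[0.023,0,0.01,0,0,0],[0,0,0,0,0,0],[0,0,0,0,0,0]],
])

```text
t: 6.6
tool_pos: [480.2, 0.3, 28.6]
tcp_rot: [-3.121, 1.143, 0.136]
wrist_force: [-1.9, -0.8, 1.5]
width: 0.1
```

Call:
send_rows([
  [[0.023,0,0.01,0,0,0],[0.023,0,0.01,0,0,0],[0,0,0,0,0,0],[0,0,0,0,0,0]],
])

```text
t: 7.1
tool_pos: [480.5, 0.3, 25.0]
tcp_rot: [-3.121, 1.143, 0.136]
wrist_force: [-4.3, -0.8, 6.5]
width: 0.0
```

Run:
```python
from h import *
R,p,s=now(); print(p,s["qpos"].round(3),s["wrist_force"], tcase(p-8*R.apply([1,0,0])))
shot("v5",{"scene":(235,190,100),"top":(290,200,100)})
```

```text
[4.80536786e+02 3.16971753e-01 2.49987801e+01] [-0.251 -0.383  2.389  0.232  0.75   1.065] [-4.26641139 -0.7778445   6.51069448] [-105.33258431    1.48716534   32.27709437]
```

View pics/v5.png

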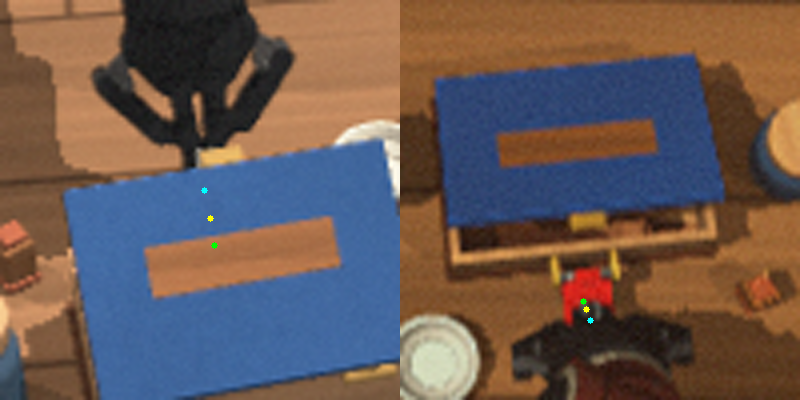

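```bash
cat >> h.py <<'E'
A=-14; T=35
def tcp(R,tip): return case(tip)-A*R.apply([1,0,0])
def tipc(th,gap=0):
    a=np.radians(T); x=np.array([np.sin(a),0,-np.cos(a)]); n=np.array([np.cos(a),0,np.sin(a)])
    h=np.array([65,0,60.]); l=np.array([-np.cos(th),0,np.sin(th)])
    F=h+132*l+20*x if th<np.pi/2-a else h+112*l
    return F-(11+gap)*n+[0,40,0]
E
python3 - <<'E'
from h import *
R,p,s=now(); R1=ori(T,-1)
w=[(R1,tcp(R1,[-125,10,62]),3),(R1,tcp(R1,[-122,40,85]),2),(R1,tcp(R1,tipc(.5,12)),4)]
for Rn,pn,n in w:
    print(tcase(pn)); [print(r) for r in plan(R,p,Rn,pn,n)]; R,p=Rn,pn
E
```

```text
[-116.96992989   10.           50.53187138]
[-0.122, -0.036, 0.013, -0.0, 0.01, 0.0]
[-0.123, -0.036, 0.005, -0.0, 0.01, 0.0]
[-0.123, -0.036, -0.002, -0.0, 0.01, 0.0]
[-113.96992989   40.           73.53187138]
[-0.107, -0.188, -0.098, 0.0, 0.0, 0.0]
[-0.107, -0.188, -0.098, 0.0, 0.0, 0.0]
[-50.17979635  40.          82.24074355]
[0.092, 0.0, -0.179, 0.0, 0.0, 0.0]
[0.092, 0.0, -0.179, 0.0, 0.0, 0.0]
[0.092, 0.0, -0.179, 0.0, 0.0, 0.0]
[0.092, 0.0, -0.179, 0.0, 0.0, 0.0]
```

Call:
send_rows([
  [[-0.122,-0.036,0.013,0,0.01,0],[-0.123,-0.036,0.005,0,0.01,0],[-0.123,-0.036,-0.002,0,0.01,0],[-0.107,-0.188,-0.098,0,0,0],[-0.107,-0.188,-0.098,0,0,0],[0,0,0,0,0,0],[0,0,0,0,0,0]],
])

```text
t: 8.07
tool_pos: [463.5, 36.9, 72.7]
tcp_rot: [-3.126, 0.955, 0.13]
wrist_force: [-0.8, 0.8, -1.0]
width: -0.0
```

Run:
```python
from h import *
R,p,s=now(); R1=ori(T,-1)
print(tcase(p),s["qpos"].round(3),s["wrist_force"],(R.inv()*R1).as_rotvec().round(3))
[print(r) for r in plan(R,p,R1,tcp(R1,tipc(.5,12)),4)]
```

```text
[-114.5365408    39.93551146   72.68012894] [-0.201 -0.701  2.539  0.284  0.734  1.1  ] [-0.77537351  0.83197395 -1.02162624] [-0.008 -0.004  0.006]
[0.092, -0.001, -0.181, -0.0, -0.0, 0.0]
[0.091, -0.001, -0.182, -0.0, -0.0, 0.0]
[0.091, -0.001, -0.182, -0.0, -0.0, 0.0]
[0.091, -0.0, -0.182, -0.0, -0.0, 0.0]
```

Call:
send_rows([
  [[0.092,0,-0.18,0,0,0],[0.092,0,-0.18,0,0,0],[0.092,0,-0.18,0,0,0],[0.092,0,-0.18,0,0,0],[0,0,0,0,0,0],[0,0,0,0,0,0]],
])

```text
t: 8.82
tool_pos: [526.5, 44.1, 81.5]
tcp_rot: [-3.126, 0.956, 0.13]
wrist_force: [0.5, -0.3, -0.0]
width: 0.3
```

Run:
```python
from h import *
R,p,s=now(); R1=ori(T,-1)
print(tcase(p),s["qpos"].round(3),s["wrist_force"],(R.inv()*R1).as_rotvec().round(3))
shot("v6",{"scene":(235,180,100),"top":(280,200,100)})
for th in (.5,.7,.9,1.1,1.3,1.5,1.7,1.8,1.9):
    q=tcp(R1,tipc(th)); print(th,tcase(q).round(1),plan(R,p,R1,q,1)); R,p=R1,q
```

```text
[-51.09880579  39.5062114   81.53970545] [-0.145 -0.448  2.376  0.267  0.634  1.144] [ 0.50502555 -0.30112959 -0.04239952] [-0.008 -0.003  0.006]
0.5 [-40.3  40.   89.1] [[0.0, -0.008, -0.164, -0.001, -0.001, 0.001]]
0.7 [-25.5  40.  110.9] [[-0.116, 0.0, -0.308, 0.0, 0.0, 0.0]]
0.9 [ -6.6  40.  129.2] [[-0.052, -0.0, -0.325, 0.0, 0.0, 0.0]]
1.1 [ 13.2  40.  142. ] [[0.011, 0.0, -0.294, 0.0, 0.0, 0.0]]
1.3 [ 34.1  40.  150.1] [[0.066, 0.0, -0.272, 0.0, 0.0, 0.0]]
1.5 [ 56.1  40.  153.9] [[0.119, -0.0, -0.253, 0.0, 0.0, 0.0]]
1.7 [ 78.4  40.  153.3] [[0.167, -0.0, -0.224, 0.0, 0.0, 0.0]]
1.8 [ 89.5  40.  151.3] [[0.099, -0.0, -0.098, 0.0, 0.0, 0.0]]
1.9 [100.2  40.  148.2] [[0.109, 0.0, -0.088, 0.0, 0.0, 0.0]]
```

View pics/v6.png

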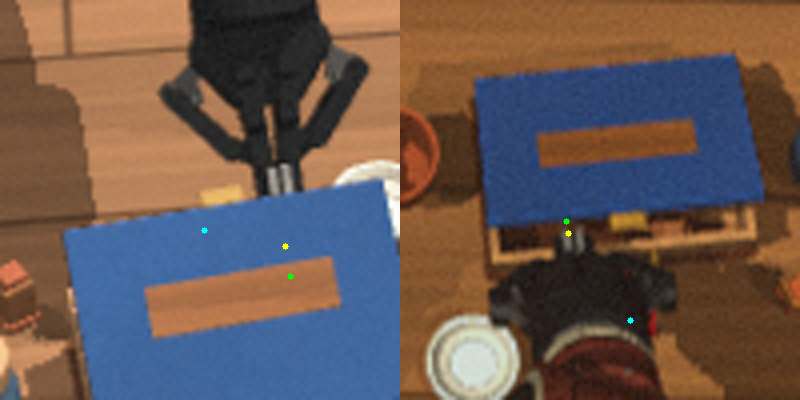

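Call:
send_rows([
  [[0,0,-0.082,0,0,0],[0,0,-0.082,0,0,0],[-0.039,0,-0.103,0,0,0],[-0.039,0,-0.103,0,0,0],[-0.039,0,-0.103,0,0,0],[-0.017,0,-0.108,0,0,0],[-0.017,0,-0.108,0,0,0],[-0.017,0,-0.108,0,0,0],[0,0,0,0,0,0]],
])

```text
t: 10.05
tool_pos: [572.5, 49.0, 131.8]
tcp_rot: [-3.127, 0.953, 0.129]
wrist_force: [-0.4, -0.0, 0.4]
width: -0.1
```

Call:
send_rows([
  [[0.004,0,-0.098,0,0,0],[0.004,0,-0.098,0,0,0],[0.004,0,-0.098,0,0,0],[0.022,0,-0.09,0,0,0],[0.022,0,-0.09,0,0,0],[0.022,0,-0.09,0,0,0],[0,0,0,0,0,0]],
])

```text
t: 10.92
tool_pos: [612.4, 53.6, 152.2]
tcp_rot: [-3.127, 0.953, 0.129]
wrist_force: [0.3, 1.2, 0.4]
width: 0.2
```

Run:
```python
from h import *
R,p,s=now(); R1=ori(T,-1)
print(tcase(p),s["qpos"].round(3),s["wrist_force"],(R.inv()*R1).as_rotvec().round(3))
shot("v7",{"scene":(225,150,130),"top":(270,190,130)})
```

```text
[ 35.32890814  38.66136609 152.19913917] [-0.095 -0.288  2.133  0.201  0.701  1.247] [0.32189876 1.22985375 0.36206071] [-0.007 -0.007  0.005]
```

View pics/v7.png

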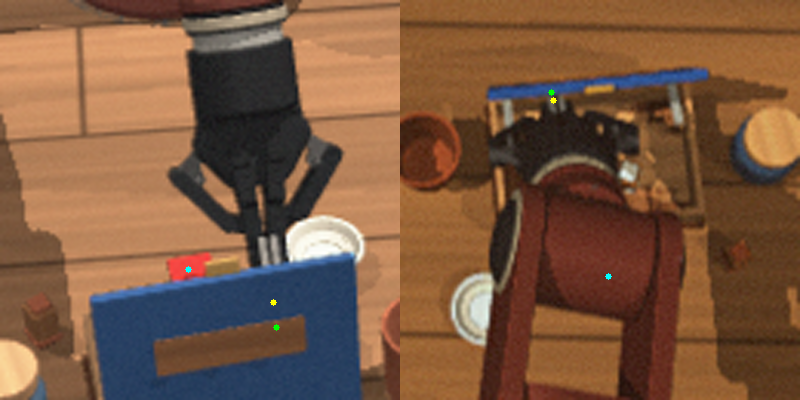

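Call:
send_rows([
  [[0.04,0,-0.084,0,0,0],[0.04,0,-0.084,0,0,0],[0.04,0,-0.084,0,0,0],[0.056,0,-0.075,0,0,0],[0.056,0,-0.075,0,0,0],[0.056,0,-0.075,0,0,0],[0,0,0,0,0,0],[0,0,0,0,0,0]],
])

```text
t: 12.02
tool_pos: [655.9, 58.8, 154.9]
tcp_rot: [-3.127, 0.954, 0.129]
wrist_force: [-0.2, 0.0, 0.2]
width: 0.2
```

Call:
send_rows([
  [[0.05,0,-0.049,0,0,0],[0.05,0,-0.049,0,0,0],[0,0,0,0,0,0],[0,0,0,0,0,0]],
])

```text
t: 12.52
tool_pos: [666.8, 60.1, 152.8]
tcp_rot: [-3.127, 0.954, 0.129]
wrist_force: [-0.6, 0.0, -0.6]
width: -0.3
```

Call:
send_rows([
  [[0.055,0,-0.045,0,0,0],[0.055,0,-0.045,0,0,0],[0,0,0,0,0,0],[0,0,0,0,0,0]],
])

```text
t: 13.02
tool_pos: [677.7, 61.4, 149.8]
tcp_rot: [-3.127, 0.954, 0.129]
wrist_force: [-0.1, 0.3, -0.6]
width: 0.0
```

Run:
```python
from h import *
R,p,s=now()
print(tcase(p),s["qpos"].round(3),s["wrist_force"])
shot("v8",{"scene":(225,150,130),"top":(270,190,130)})
im=cv2.imread("pics/v8.png")
# overlay expected lid edge (far, upper-face corners) for th values
for th,col in((1.5,(0,0,255)),(1.7,(0,255,255)),(1.9,(0,255,0))):
    l=np.array([-np.cos(th),0,np.sin(th)]); 
    P=[case(np.array([65,y,60])+132*l) for y in(-95,95)]
    for i,(c,o) in enumerate((("scene",(225,150)),("top",(270,190)))):
        q=((proj(c,P)-o+.5)*400/130+[400*i,0]).astype(int); cv2.line(im,tuple(map(int,q[0])),tuple(map(int,q[1])),col,1)
cv2.imwrite("pics/v8.png",im)
```

```text
[101.0581257   38.57795526 149.75759564] [-0.068 -0.108  1.984  0.184  0.666  1.279] [-0.10264716  0.32397235 -0.58384528]
```

View pics/v8.png

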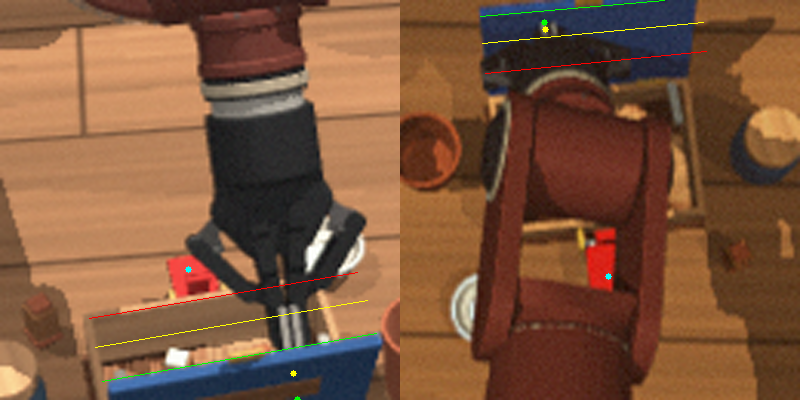

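Call:
send_rows([
  [[-0.143,0,0.205,0,0,0],[-0.143,0,0.205,0,0,0],[-0.316,0,0.16,0,0,0],[-0.316,0,0.16,0,0,0],[-0.316,0,0.16,0,0,0],[-0.316,0,0.16,0,0,0],[-0.316,0,0.16,0,0,0],[0,0,0,0,0,0],[0,0,0,0,0,0]],
])

```text
t: 14.25
tool_pos: [513.7, 41.5, 215.5]
tcp_rot: [-3.127, 0.954, 0.129]
wrist_force: [-0.1, 0.0, 0.1]
width: 0.2
```

Run:
```python
from h import *
R,p,s=now()
print(tcase(p),s["qpos"].round(3),s["wrist_force"])
a=eyes.read_camera("scene")[:,:,::-1].copy(); b=eyes.read_camera("top")[:,:,::-1].copy()
for c,im in(("scene",a),("top",b)):
  for th,col in((1.7,(0,255,255)),(1.9,(0,255,0))):
    l=np.array([-np.cos(th),0,np.sin(th)]); q=proj(c,[case(np.array([65,y,60])+132*l) for y in(-95,95)]).astype(int)
    cv2.line(im,tuple(map(int,q[0])),tuple(map(int,q[1])),col,1)
a=cv2.resize(a[180:330,205:405],None,fx=2,fy=2,interpolation=2);b=cv2.resize(b[180:330,230:430],None,fx=2,fy=2,interpolation=2)
cv2.imwrite("pics/v9.png",np.hstack([a,b]))
```

```text
[-64.11710652  38.48647187 215.47435857] [-0.158 -0.676  2.283  0.203  0.947  1.23 ] [-0.09318109  0.04315366  0.09837202]
```

View pics/v9.png

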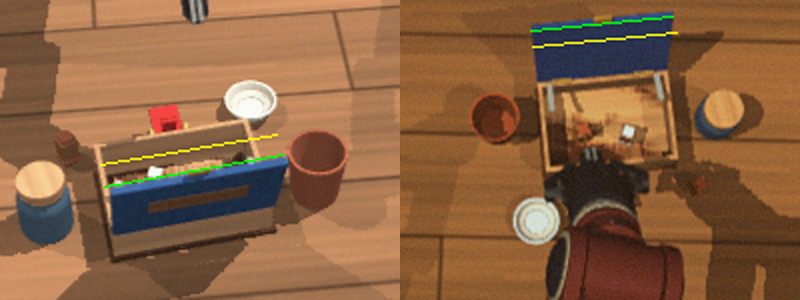

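```bash
python3 -c "
from cell import arm
s=arm.sense(); print(s['t'],s['wrist_force'],s['qvel'].round(3)); print(arm.finish_job())"
```

```text
14.35 [-0.14532826 -0.76334639  0.33547952] [ 0.002  0.006 -0.002  0.001  0.002 -0.   ]
the job is handed in; nothing more can be done
None
```

I opened the stamp case and handed the job in at t = 14.35 s, but no verdict was reported. With the gripper shut, I pressed the red tab (about 6.5 N) until the lid popped up. I then pushed the lid back from underneath its edge, clear of the striker, and backed the arm off.

**Last checks:** in both cameras the lid's edge lies on the line I projected for about 1.9 rad, well past 1.7. The wrist force is at noise level and the arm stands still, clear of everything. The pots and stamps that show look unmoved. I judged this by eye from the final crops, which do not show the brush or bowl. I did not measure how far anything had shifted. The tab looks sprung back in the last picture, but its angle was not measured either.

**What disagreed:**
- **Fingertips:** they showed about 30 mm farther back along the tool than the stated 19 mm ahead of the TCP. I went by the pictures and by the force felt on contact.
- **Lid stop:** I felt no clear force rise there, so "fully open" rests on the pictures alone.

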